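# Clamp down the heated lid of the thermal cycler until its knob clicks

### The job

Tighten the heated lid of the thermal cycler that has the blue knob: turn the blue knob clockwise until the lid screw is fully down and the knob's torque-limiting clutch slips by about one click (a click is 20 degrees of slip), then stop and let go. Do not keep ratcheting it on past two clicks, and leave the orange knob of the other cycler as it is set.

Things in the scene. Friction and masses are not known exactly. Their poses are not given: they have to be found in the camera images.
- blue_grip (a point): On the blue knob's vertical axis, 14 mm below its top. Knob: blue bar 48 mm long (this frame's x, turning with it), 16 thick (y), 43 tall with its round foot (48 dia., 6 high), on a black dial disc (68 dia., top 32 mm below this point). White line along the bar's top, -x half. It stands on the lid (top at height 132 mm) of a fixed white cycler, 240 x 170 mm, left or right. z is up.
- blue_screw (a joint): Lid screw turn, rad, growing clockwise from above; shown by the white mark on the black disc. Starts at 0.10 to 0.65; hard stop at 0.95 (lid fully down, mark pointing to the green mark at the lid's front). Until then the blue knob carries it along at 0.04 N m; it stays where left.
- blue_slip (a joint): Slip of the blue knob past the black disc, rad, clockwise from above, 0 at the start: the knob's white line gets ahead of the disc's mark. Grows only with the screw at its stop, where the clutch gives at a steady 0.2 N m. One click = 0.35 rad of slip; single clicks cannot be felt. Turning back undoes the screw, not the slip.
- orange_tip (a point): End of the bar of the orange knob on the other cycler, of the same make and size: 24 mm from that knob's axis, at its white line, 14 mm below its top. Not to be moved.

How it is judged:
At the end, for the whole second after the job is handed in: The blue knob's screw is down at its stop (within 0.15 rad), its clutch has slipped between 0.15 and 0.8 rad (half a click to a little over two), and the knob is at rest (value of joint blue_screw above 0.8 rad and value of joint blue_slip between 0.15 and 0.8 rad and velocity of joint blue_slip below 0.05 rad/s); the robot touches nothing.
It fails at once if the blue knob is ratcheted on by more than 0.8 rad of slip (value of joint blue_slip above 0.8 rad).
It fails at once if the orange knob is turned or its tip moved by more than 6 mm (distance of orange_tip from where it was at the start of the episode above 0.006 m).
It also fails if it takes over 32 s, if anything falls off the work surface, if the arm or the gripper's body presses on something with over 40 N, if the wrist force passes 120 N, or if a joint passes its speed limit or range.

### The arm

A 6-joint arm with a two-finger parallel gripper is mounted at the origin on the work surface. World frame = base frame: x ahead of the robot, y to its left, z up, the work surface at z = 0. Lengths are in m, angles in rad, forces in N, time in s.
With the tool pointing down it reaches from about 0.3 to 0.875 m from the base axis. Payload 6.4 kg.
Tool frame: the origin (TCP) lies at the very end of the fingers, on their centre line; the grasp point (between the pads) lies 19 mm behind it; z points along the fingers, y is the direction in which the jaws open and shut (so a half turn about z gives the same grasp; the last joint's range is limited). The gripper opens to 85 mm and grips with 20 to 120 N. Pads are 22 mm wide; open, the fingers measure 114 mm over their backs; the gripper's body (76 mm by 85 mm) begins 54 mm behind the grasp point. The pads swing forward as they close: fully open they stand 13 mm farther back than shut.
Start: joints at [-1.408, 0.181, 1.607, -0, 1.354, -0.206], TCP at [0.207, -0.536, 0.196] pointing down, gripper open.
Joint ranges: [-2.99, 2.99], [-0.89, 2.07], [0.3, 2.58], [-1.14, 4.28], [0, 2.63], [-3.12, 3.12]. Speed limits (rad/s): [2.57, 2.57, 3.01, 3.14, 3.14, 3.14].

### API

Orientations are given as a unit quaternion [w, x, y, z].
In Python, from bench import * gives the robot as it stands.
- The arm moves only by the tool arm_command, never from a script. Its argument "motion" is text: rows parted by semicolons, each of 7 numbers parted by spaces: the shift along the tool's x, y, z in units of 0.2 m (1.0 is 0.2 m), then the turn, a rotation vector about the tool's x, y, z in units of 60 degrees (1.0 is 60 degrees), then the opening, from 0 (shut) to 1 (fully open). In form: tx ty tz ax ay az grip; .... A call has 1 to 10 rows; each row shifts and turns the pose as measured when the row begins, along the tool's axes as they then stand; what a row does not reach is not made up. A row lasts 1/12 s, in which the tool goes at most 41.7 mm and 7.16 degrees, less where a joint would pass 70% of its speed; a pose out of reach is approached as far as the arm can. A call with a number of a shift or a turn outside -1 to 1 is refused whole. A call with a gripper value outside its range is refused whole. The fingers move at their own pace and stop on an object; the grip force is fixed at half the most. Time passes only in rows, so rows that do not move let the fingers close. It gives the time, the measured TCP pose, the force and the opening at its end, in the units of the state.
- get_obs(): the state, without advancing time (a new reading comes with each control period).
- camera(name): name is "side" or "top"; returns a dict with "img" (420x560x3 uint8, red, green, blue), "intrinsics" (3x3 intrinsics, pixels), "pose" (4x4, takes a point from camera to world coordinates). Camera axes: x right, y down, z forward; pixel columns grow to the right and rows downward; lengths in m; the calibration is good to about 2 mm. A picture is of the moment at which its call begins. There is no depth.
- hand_in(): hands the job in, once; it reports no verdict.
Trained networks look in the newest picture that a camera, given by its name, has taken for a name from the list of things; names that differ only in an ending like _2 or _b are one class to them, and where a whole thing is asked for, a point or a joint stands for the part that bears it (a point fixed in the world has none). Each returns a list of dicts, best first, with "conf" (0 to 1); they miss things now and then, are a little off and sometimes report something else, mostly with a low value. They report only what shows in the picture. A call takes as long as a camera call.
- search_frame(camera, target): "box" ([left, top, right, bottom] in pixels, round what is visible of it).
The state is a dict: "time_s": time; "q": joint angles; "dq": joint speeds; "joint_efforts": joint torques, N m; "eef_pos": TCP position; "eef_rot": TCP orientation; "wrist_force": force on the tool from outside, world axes, zero at the start; "torque": the same for the moment, N m; "opening": opening from 0.0 (shut) to 1.0 (fully open).
Only numpy, scipy, OpenCV 4.12 (cv2) and the standard library are available. Lean on these libraries where they do the work, as an engineer would, in place of code of your own. Each camera call takes 0.05 s, during which the arm holds its last target.

## Working session

There is one attempt and no reset: what is moved stays moved. The work goes in short steps, Python scripts to look and compute and a tool call to move; the robot and the scene stay as the last step left them, time stands still between calls to the robot, and variables do not carry over. Pictures are saved under pics/ and viewed, and the job is handed in when it is done.

Besides the shell and the picture viewer there is one more tool, called after "Emit:" as name(argument=value, ...) on one line, values as JSON. arm_command: Moves the arm, as the interface text tells. Shifts and turns lie within -1 to 1; 1 stands for 0.2 m of shift or 60 degrees of turn. Its arguments: {"type":"object","properties":{"motion":{"type":"string"}},"required":["motion"]}

```bash
mkdir -p pics
python3 - <<'E'
from bench import *
import cv2,numpy as np
o=get_obs();print(o)
for n in("top","side"):
    c=camera(n);cv2.imwrite(f"pics/{n}0.png",c["img"][:,:,::-1]);print(n,c["intrinsics"],c["pose"])
    for t in("blue_grip","orange_tip","blue_screw"):print(t,search_frame(n,t))
E
```

```text
{'time_s': 0.0, 'q': array([-1.40830938e+00,  1.81514343e-01,  1.60800470e+00,  6.61963966e-06,
        1.35379466e+00, -2.06323114e-01]), 'dq': array([-1.09197986e-03,  1.30805767e-03, -1.99706134e-03, -1.92833067e-03,
       -2.26684804e-04, -7.62091202e-05]), 'joint_efforts': array([ 1.09689950e-03, -4.44875193e+01, -3.51334727e+01, -3.40216184e-04,
        9.20865306e-03,  1.68618749e-05]), 'eef_pos': array([ 0.20719681, -0.53572218,  0.19530081]), 'eef_rot': array([-8.60249086e-04,  9.83045286e-01,  1.83360915e-01,  2.20903868e-05]), 'wrist_force': array([0.2942841 , 0.97855243, 0.1724053 ]), 'torque': array([-0.00387666,  0.04510758,  0.00835193]), 'opening': 1.0036090597740233}
top [[492.61149926   0.         278.6533974 ]
 [  0.         492.61149926 203.07580608]
 [  0.           0.           1.        ]] [[-0.00471534 -0.99268364  0.12065218  0.44855039]
 [-0.99959199  0.00128001 -0.02853462  0.00249911]
 [ 0.02817142 -0.1207375  -0.99228465  1.07710354]
 [ 0.          0.          0.          1.        ]]
blue_grip [{'box': [329.9, 163.4, 358.9, 186.9], 'conf': 0.82}]
orange_tip [{'box': [171.7, 183.0, 199.7, 212.2], 'conf': 0.96}]
blue_screw [{'box': [322.9, 159.5, 359.4, 197.1], 'conf': 0.85}]
side [[494.23642065   0.         284.5290773 ]
 [  0.         494.23642065 212.30974005]
 [  0.           0.           1.        ]] [[ 0.99891677 -0.02642698  0.03830016  0.5165873 ]
 [-0.04634871 -0.63817756  0.76849281 -0.73185228]
 [ 0.00413336 -0.76943551 -0.63871113  0.78788759]
 [ 0.          0.          0.          1.        ]]
blue_grip [{'box': [306.8, 255.4, 333.5, 291.7], 'conf': 0.91}]
orange_tip [{'box': [282.0, 163.1, 302.3, 188.1], 'conf': 0.9}]
blue_screw [{'box': [305.4, 255.7, 342.2, 303.0], 'conf': 0.75}]
```

Run:
```python
import cv2,numpy as np
a=cv2.imread("pics/top0.png");b=cv2.imread("pics/side0.png")
cv2.imwrite("pics/z.png",np.hstack([cv2.resize(a[145:215,305:375],(400,400),interpolation=2),cv2.resize(b[240:310,290:360],(400,400),interpolation=2)]))
```

```text
(no output)
```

View pics/top0.png

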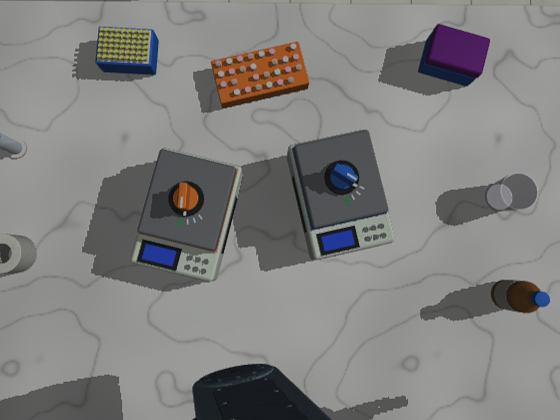

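View pics/side0.png

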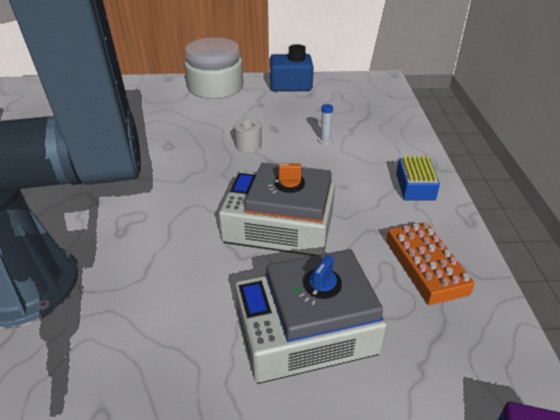

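View pics/z.png

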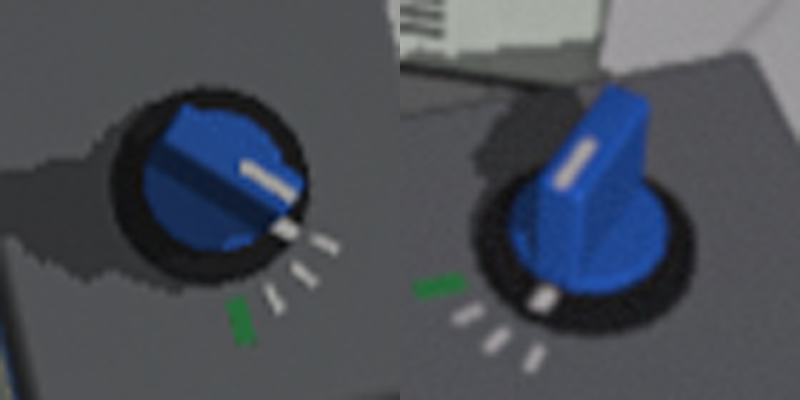

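```bash
cat > h.py <<'E'
import numpy as np,cv2
from bench import *
def ray(c,uv):
    K=c["intrinsics"];P=c["pose"];d=P[:3,:3]@np.linalg.inv(K)@np.array([*uv,1]);return P[:3,3],d/np.linalg.norm(d)
def tri(c1,u1,c2,u2):
    A=np.zeros((3,3));b=np.zeros(3);R=[ray(c1,u1),ray(c2,u2)]
    for o,d in R:
        M=np.eye(3)-np.outer(d,d);A+=M;b+=M@o
    X=np.linalg.solve(A,b);return X,[np.linalg.norm((np.eye(3)-np.outer(d,d))@(X-o)) for o,d in R]
def onz(c,uv,z):
    o,d=ray(c,uv);return o+d*(z-o[2])/d[2]
def proj(c,X):
    P=np.linalg.inv(c["pose"]);p=c["intrinsics"]@(P[:3,:3]@X+P[:3,3]);return p[:2]/p[2]
E
python3 - <<'E'
from h import *
t=camera("top");s=camera("side")
f=5.714
T=lambda x,y:(305+x/f-.4,145+y/f-.4)
S=lambda x,y:(290+(x-400)/f-.4,240+y/f-.4)
for n,a,b in [("disc",(210,185),(585,235)),("out",(297,195),(563,185)),("in",(243,165),(590,145)),("mark",(285,230),(543,298)),("green",(241,321),(439,287)),("tick1",(326,243),(536,358))]:
    X,e=tri(t,T(*a),s,S(*b));print(n,X.round(4),np.round(e,4), [onz(c,u,z).round(4)[:2] for c,u in((t,T(*a)),(s,S(*b))) for z in (.138,.184)])
E
```

```text
disc [ 0.6125 -0.1457  0.1427] [0.0003 0.0003] [array([ 0.6136, -0.1465]), array([ 0.6055, -0.1392]), array([ 0.6128, -0.1415]), array([ 0.606 , -0.1833])]
out [ 0.6014 -0.1667  0.1874] [0.0002 0.0002] [array([ 0.6102, -0.1761]), array([ 0.6022, -0.1673]), array([ 0.6081, -0.1202]), array([ 0.6017, -0.1635])]
in [ 0.6113 -0.1497  0.1861] [0.0004 0.0004] [array([ 0.6205, -0.1579]), array([ 0.6121, -0.15  ]), array([ 0.6185, -0.1032]), array([ 0.6113, -0.1477])]
mark [ 0.5971 -0.1708  0.143 ] [0.0002 0.0002] [array([ 0.5981, -0.1717]), array([ 0.5908, -0.1632]), array([ 0.5975, -0.1664]), array([ 0.5918, -0.2064])]
green [ 0.5672 -0.1568  0.1336] [0.0004 0.0004] [array([ 0.567 , -0.1561]), array([ 0.5612, -0.1483]), array([ 0.5664, -0.1607]), array([ 0.5629, -0.2011])]
tick1 [ 0.594  -0.1863  0.1342] [0.0003 0.0003] [array([ 0.5937, -0.1856]), array([ 0.5866, -0.1764]), array([ 0.5933, -0.1895]), array([ 0.5878, -0.2279])]
```

Run:
```python
from h import *
t=camera("top");s=camera("side")
for n,c,x0,y0 in(("top",t,305,145),("side",s,290,240)):
    im=c["img"][y0:y0+70,x0:x0+70].astype(int);r,g,b=im[...,0],im[...,1],im[...,2]
    bl=(b>r+40)
    m=((im.max(2)<45)|bl).astype(np.uint8)
    k,l,st,ce=cv2.connectedComponentsWithStats(m);j=1+np.argmax(st[1:,4])
    cn=max(cv2.findContours((l==j).astype(np.uint8),0,1)[0],key=cv2.contourArea)
    h=cv2.convexHull(cn);e=cv2.fitEllipse(h);print(n,e,e[0][0]+x0,e[0][1]+y0,st[j])
    cv2.imwrite(f"pics/m{n}.png",cv2.resize((l==j).astype(np.uint8)*255,(300,300),interpolation=0))
    if n=="top":
        for z in(.140,.142):print(onz(c,(e[0][0]+x0,e[0][1]+y0),z))
        # bar-top line angle: white px in top and blue bar
X=np.array([.6125,-.1457,.142])
for n,c in(("top",t),("side",s)):
    a=np.linspace(0,6.28,60);im=cv2.resize(c["img"][:,:,::-1],None,fx=1,fy=1).copy()
    x0,y0=(305,145) if n=="top" else(290,240)
    z=cv2.resize(im[y0:y0+70,x0:x0+70],(560,560),interpolation=2)
    f=lambda P:tuple(int(v) for v in ((proj(c,np.array(P))-[x0,y0]+.5)*8))
    for r,h,col in((.034,.142,(0,255,255)),(.024,.148,(0,0,255))):
        for q in a: cv2.circle(z,f([X[0]+r*np.cos(q),X[1]+r*np.sin(q),h]),1,col,-1)
    th=np.deg2rad(60);u=np.array([np.cos(th),np.sin(th)]);v=np.array([-u[1],u[0]])
    cs=[X[:2]+.024*i*u+.008*j*v for i,j in((1,1),(1,-1),(-1,-1),(-1,1))]
    for i in range(4):cv2.line(z,f([*cs[i],.187]),f([*cs[(i+1)%4],.187]),(0,255,0),1)
    cv2.imwrite(f"pics/o{n}.png",z)
a=cv2.imread("pics/otop.png");b=cv2.imread("pics/oside.png");cv2.imwrite("pics/o.png",cv2.resize(np.hstack([a,b]),(800,400)))
```

```text
top ((35.88352966308594, 32.13943099975586), (34.19883728027344, 34.489723205566406), 96.54888153076172) 340.88352966308594 177.13943099975586 [ 19  15  35  35 802]
[ 0.61293223 -0.14524195  0.14      ]
[ 0.6125814  -0.14492663  0.142     ]
side ((33.5633544921875, 37.294769287109375), (38.37455749511719, 44.5897216796875), 25.59687614440918) 323.5633544921875 277.2947692871094 [  13   15   38   43 1008]
```

View pics/o.png

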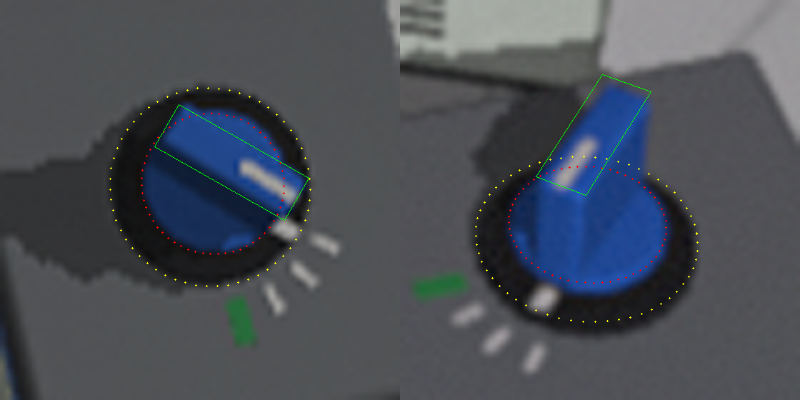

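Emit:
arm_command(motion="0 0 -0.07 0 0 -0.11 1; 0 0 -0.07 0 0 -0.11 1; 0 0 -0.07 0 0 -0.11 1; 0 0 -0.07 0 0 -0.11 1; 0 0 -0.07 0 0 -0.11 1; 0 0 0 0 0 -0.1 1; 0 0 0 0 0 0 1")

```text
time_s: 1.18
eef_pos: [0.2071, -0.5354, 0.2683]
eef_rot: [-0.001, 0.857, 0.515, 0.001]
wrist_force: [-0.0, 0.1, -1.3]
opening: 0.999
```

```bash
cat > g.py <<'E'
from h import *
from scipy.spatial.transform import Rotation as R
def st(tgt=(.6125,-.1455,.158),yaw=60):
    o=get_obs();q=o["eef_rot"];r=R.from_quat([*q[1:],q[0]]);M=r.as_matrix()
    print(o["time_s"],o["eef_pos"].round(4),"yaw",np.degrees(np.arctan2(M[1,0],M[0,0])).round(2),"z",M[:,2].round(4),"q",o["q"].round(3),"F",o["wrist_force"].round(2),"T",o["torque"].round(3),"op",round(o["opening"],3))
    print("toolunits",(M.T@(np.array(tgt)-o["eef_pos"])/.2).round(4))
    c,s_=np.cos(np.radians(yaw)),np.sin(np.radians(yaw))
    G=np.array([[c,s_,0],[s_,-c,0],[0,0,-1.]]);print("turn units",(R.from_matrix(M.T@G).as_rotvec()/np.radians(60)).round(4))
if __name__=="__main__":st()
E
python3 g.py
```

```text
1.1833 [ 0.2071 -0.5354  0.2683] yaw 61.97 z [-5.0e-04  2.8e-03 -1.0e+00] q [-1.408  0.13   1.52  -0.     1.495 -0.919] F [-0.01  0.12 -1.28] T [ 0.001 -0.007 -0.018] op 0.999
toolunits [2.672  0.874  0.5559]
turn units [-0.0017 -0.0022  0.0328]
```

Emit:
arm_command(motion="0.19 0.062 0 0 0 0.016 1; 0.19 0.062 0 0 0 0.016 1; 0.19 0.062 0 0 0 0 1; 0.19 0.062 0 0 0 0 1; 0.19 0.062 0 0 0 0 1; 0.19 0.062 0 0 0 0 1; 0.19 0.062 0 0 0 0 1; 0.19 0.062 0 0 0 0 1; 0.19 0.062 0 0 0 0 1; 0.19 0.062 0 0 0 0 1")

```text
time_s: 2.02
eef_pos: [0.5126, -0.2677, 0.2654]
eef_rot: [-0.001, 0.879, 0.477, -0.001]
wrist_force: [0.1, -1.2, -0.5]
opening: 1.002
```

```bash
python3 g.py
```

```text
2.0167 [ 0.5126 -0.2677  0.2654] yaw 56.92 z [-0.0034  0.0015 -1.    ] q [-6.860e-01  1.420e-01  1.512e+00 -1.000e-03  1.492e+00 -1.080e-01] F [ 0.11 -1.24 -0.51] T [-0.009 -0.023  0.004] op 1.002
toolunits [0.785  0.0869 0.5363]
turn units [-0.0035  0.0005 -0.0513]
```

Emit:
arm_command(motion="0.19 0.02 0 0 0 -0.02 1; 0.19 0.02 0 0 0 -0.02 1; 0.19 0.02 0 0 0 -0.01 1; 0.15 0.02 0 0 0 0 1; 0 0 0 0 0 0 1; 0 0 0 0 0 0 1")

```text
time_s: 2.52
eef_pos: [0.6098, -0.1393, 0.2617]
eef_rot: [-0.003, 0.869, 0.495, -0.001]
wrist_force: [-0.7, -0.7, 0.4]
opening: 0.995
```

```bash
python3 g.py
```

```text
2.5167 [ 0.6098 -0.1393  0.2617] yaw 59.36 z [-0.0052  0.0049 -1.    ] q [-0.415  0.252  1.39   0.002  1.506  0.119] F [-0.65 -0.67  0.42] T [ 0.01  -0.036  0.042] op 0.995
toolunits [-0.0206  0.0312  0.5184]
turn units [-0.0067 -0.0015 -0.0106]
```

Emit:
arm_command(motion="-0.02 0.03 0.1 -0.007 0 -0.01 1; 0 0 0.1 0 0 0 1; 0 0 0.05 0 0 0 1; 0 0 0 0 0 0 1; 0 0 0 0 0 0 1")

```text
time_s: 2.93
eef_pos: [0.6113, -0.1485, 0.21]
eef_rot: [0.0, 0.869, 0.495, 0.0]
wrist_force: [-0.2, -0.5, -0.4]
opening: 0.998
```

```bash
python3 g.py
```

```text
2.9333 [ 0.6113 -0.1485  0.21  ] yaw 59.38 z [ 7.e-04  1.e-04 -1.e+00] q [-0.427  0.288  1.449  0.     1.404  0.107] F [-0.2  -0.54 -0.4 ] T [-0.005  0.04   0.029] op 0.998
toolunits [ 0.0157 -0.0025  0.2598]
turn units [ 0.0005 -0.0004 -0.0103]
```

Emit:
arm_command(motion="0.012 -0.002 0.09 0 0 -0.008 1; 0 0 0.08 0 0 0 1; 0 0 0.06 0 0 0 1; 0 0 0.02 0 0 0 1; 0 0 0 0 0 0 1; 0 0 0 0 0 0 1")

```text
time_s: 3.43
eef_pos: [0.6136, -0.1509, 0.1642]
eef_rot: [0.003, 0.868, 0.496, 0.002]
wrist_force: [0.2, 0.7, -0.1]
opening: 1.004
```

```bash
python3 g.py;python3 - <<'E'
from h import *
t=camera("top");s=camera("side")
a=cv2.resize(t["img"][130:220,295:385,::-1],(400,400));b=cv2.resize(s["img"][200:320,265:385,::-1],(400,400))
cv2.imwrite("pics/a1.png",np.hstack([a,b]))
E
```

```text
3.4333 [ 0.6136 -0.1509  0.1642] yaw 59.43 z [ 0.0073 -0.0035 -1.    ] q [-0.428  0.327  1.494 -0.     1.313  0.105] F [ 0.18  0.7  -0.12] T [-0.019  0.012 -0.006] op 1.004
toolunits [ 0.0202 -0.0188  0.031 ]
turn units [ 0.0077 -0.0006 -0.0095]
```

View pics/a1.png

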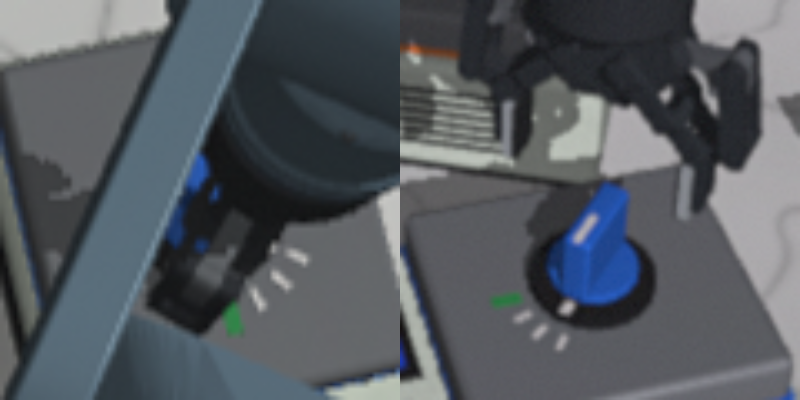

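Emit:
arm_command(motion="0.02 -0.019 0.03 0.008 0 -0.009 1; 0 0 0 0 0 0 1; 0 0 0 0 0 0 1")

```text
time_s: 3.78
eef_pos: [0.6139, -0.1455, 0.1605]
eef_rot: [0.001, 0.866, 0.5, 0.001]
wrist_force: [0.5, 0.2, 0.4]
opening: 1.0
```

```bash
python3 g.py
```

```text
3.7833 [ 0.6139 -0.1455  0.1605] yaw 60.03 z [ 3.6e-03 -7.0e-04 -1.0e+00] q [-4.210e-01  3.310e-01  1.496e+00  1.000e-03  1.311e+00  1.020e-01] F [0.47 0.21 0.38] T [ 0.047  0.005 -0.084] op 1.0
toolunits [-0.0035 -0.0061  0.0124]
turn units [ 0.0033 -0.0011  0.0006]
```

Good; close, with a tiny correction first.

Emit:
arm_command(motion="-0.004 -0.006 0.008 0.003 0 0 1; 0 0 0 0 0 0 0; 0 0 0 0 0 0 0; 0 0 0 0 0 0 0; 0 0 0 0 0 0 0; 0 0 0 0 0 0 0; 0 0 0 0 0 0 0; 0 0 0 0 0 0 0; 0 0 0 0 0 0 0; 0 0 0 0 0 0 0")

```text
time_s: 4.62
eef_pos: [0.6127, -0.1455, 0.1594]
eef_rot: [0.0, 0.866, 0.5, 0.001]
wrist_force: [0.9, -0.5, 0.2]
opening: 0.003
```

```bash
python3 g.py;python3 - <<'E'
from h import *
s=camera("side")
b=cv2.resize(s["img"][220:310,280:370,::-1],(560,560))
cv2.imwrite("pics/a2.png",b)
E
```

```text
4.6167 [ 0.6127 -0.1455  0.1594] yaw 60.06 z [ 1.5e-03  6.0e-04 -1.0e+00] q [-4.220e-01  3.320e-01  1.498e+00  1.000e-03  1.311e+00  1.000e-01] F [ 0.92 -0.46  0.23] T [ 0.008 -0.054  0.028] op 0.003
toolunits [-0.0007 -0.0009  0.007 ]
turn units [ 0.0009 -0.0012  0.001 ]
```

View pics/a2.png

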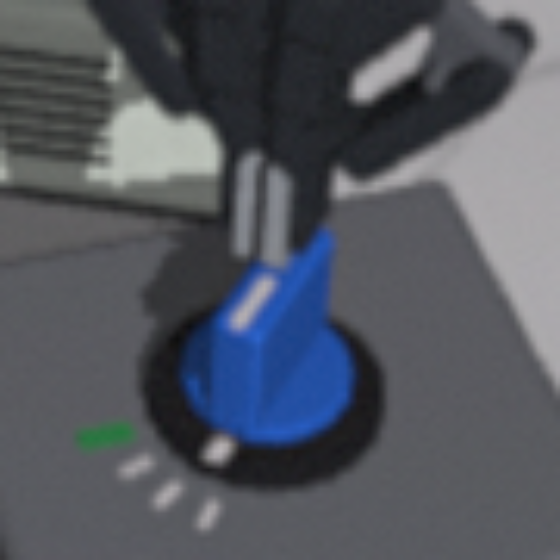

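Run:
```python
from h import *
s=camera("side")
for X in([.6127,-.1455,.1594],[.6127,-.1455,.187],[.6127,-.1455,.142]):
    p=proj(s,np.array(X));print(X,p,(p-[280,220])*6.22)
print(s["pose"])
```

```text
[0.6127, -0.1455, 0.1594] [322.78421698 274.01998461] [266.11782959 336.00430427]
[0.6127, -0.1455, 0.187] [323.65616097 262.79440627] [271.54132121 266.18120697]
[0.6127, -0.1455, 0.142] [322.25274014 280.86232193] [262.81204364 378.56364243]
[[ 0.99891677 -0.02642698  0.03830016  0.5165873 ]
 [-0.04634871 -0.63817756  0.76849281 -0.73185228]
 [ 0.00413336 -0.76943551 -0.63871113  0.78788759]
 [ 0.          0.          0.          1.        ]]
```

Run:
```python
from h import *
s=camera("side")
X=np.array([.6136,-.1509,.1642])+.0425*np.array([.866,-.5,0])+[0,0,.013]
p=proj(s,X);print("open finger pred",p,(p-[265,200])*400/120+[400,0])
X[2]-=.013;p=proj(s,X);print("open finger pred low",p,(p-[265,200])*400/120+[400,0])
for uv in((256,262),):
  u=np.array(uv)/6.22+[280,220]
  for z in(.159,.17,.18,.187,.2):print(z,onz(s,u,z))
b=cv2.resize(s["img"][130:330,210:430,::-1],(792,720))[:600]
cv2.imwrite("pics/a3.png",b)
```

```text
open finger pred [347.53262806 277.67984179] [675.1087602  258.93280596]
open finger pred low [346.87321666 282.95917271] [672.91072221 276.53057569]
0.159 [ 0.61291842 -0.11632994  0.159     ]
0.17 [ 0.61123348 -0.12709617  0.17      ]
0.18 [ 0.60970171 -0.13688365  0.18      ]
0.187 [ 0.60862947 -0.14373488  0.187     ]
0.2 [ 0.60663817 -0.1564586   0.2       ]
```

View pics/a3.png

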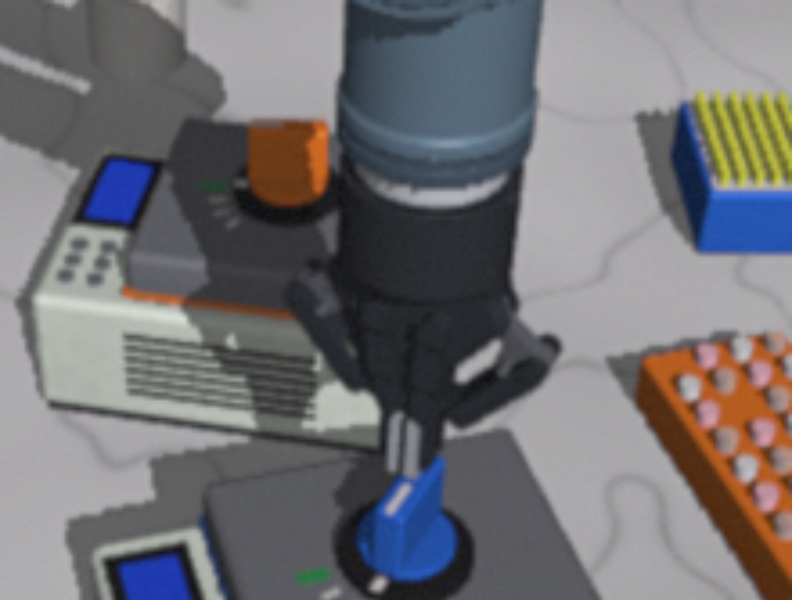

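Run:
```python
from h import *
t=camera("top")
b=cv2.resize(t["img"][120:240,270:430,::-1],(800,600))
p=proj(t,np.array([.6127,-.1455,.1594]));print((p-[270,120])*5)
cv2.imwrite("pics/a4.png",b)
s=camera("side")
b=cv2.resize(s["img"][225:285,290:370,::-1],(800,600),interpolation=cv2.INTER_CUBIC)
cv2.imwrite("pics/a5.png",b)
```

```text
[362.95595    277.45735295]
```

View pics/a4.png

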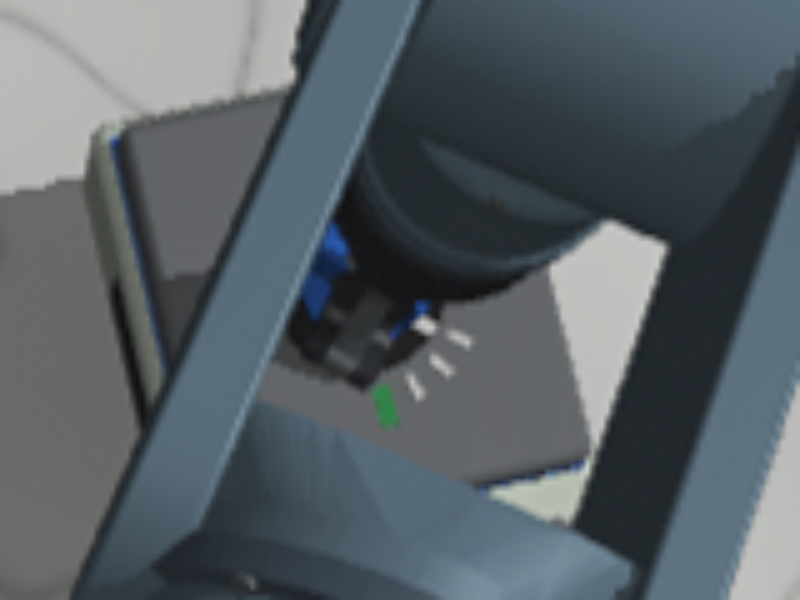

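View pics/a5.png

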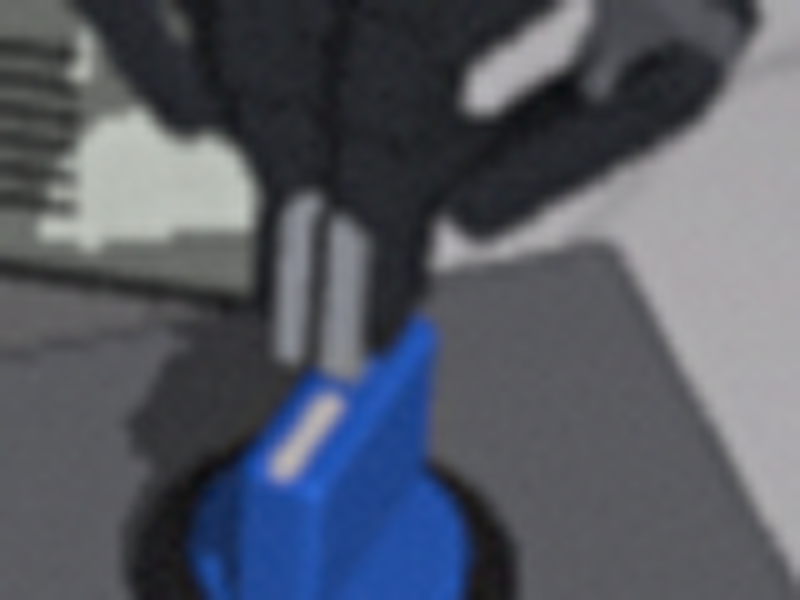

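Run:
```python
from h import *
from scipy.optimize import least_squares
t=camera("top");s=camera("side")
a=np.linspace(0,2*np.pi,100)
for y in(-.1455,-.13,-.116):
    def circ(p):return np.array([[p[0]+p[2]*np.cos(q),y+p[2]*np.sin(q),p[1]] for q in a])
    def f(p):
        P=np.array([proj(s,X) for X in circ(p)]);return [P[:,0].min()-304.4,P[:,0].max()-359.2,P[:,1].max()-181.4]
    r=least_squares(f,[.613,.3,.045]);P=np.array([proj(t,X) for X in circ(r.x)])
    P=(P-[270,120])*5
    print(y,r.x.round(4),"top crop: xmin,xmax,ymax",P[:,0].min(),P[:,0].max(),P[:,1].max(),"x at ymax",P[P[:,1].argmax(),0])
```

```text
-0.1455 [0.6134 0.3862 0.0393] top crop: xmin,xmax,ymax 350.6428656102571 621.8780918702817 270.6071746393791 x at ymax 494.39111594927624
-0.13 [0.616  0.3755 0.0403] top crop: xmin,xmax,ymax 288.5271456962363 563.0769741066447 271.97051388891623 x at ymax 433.6154471093789
-0.116 [0.6183 0.366  0.0413] top crop: xmin,xmax,ymax 233.92825637755834 511.4094997467666 273.1686680080867 x at ymax 380.203489674268
```

Emit:
arm_command(motion="0 0 -0.01 0 0 0 1; 0 0 0 0 0 0 1; 0 0 0 0 0 0 1; 0 0 0 0 0 0 1; 0 0 0 0 0 0 1; 0 0 0 0 0 0 1; 0 0 0 0 0 0 1; 0 0 0 0 0 0 1; 0 0 0 0 0 0 1")

```text
time_s: 5.72
eef_pos: [0.6127, -0.1454, 0.1617]
eef_rot: [0.0, 0.866, 0.5, 0.001]
wrist_force: [0.6, -0.4, -0.4]
opening: 0.998
```

```bash
cat > v.py <<'E'
import sys
from h import *
s=camera("side")
b=cv2.resize(s["img"][215:305,275:395,::-1],(800,600),interpolation=cv2.INTER_CUBIC)
cv2.imwrite(sys.argv[1],b)
E
python3 g.py; python3 v.py pics/b1.png
```

```text
5.7167 [ 0.6127 -0.1454  0.1617] yaw 60.07 z [ 1.5e-03  6.0e-04 -1.0e+00] q [-4.220e-01  3.300e-01  1.496e+00  1.000e-03  1.315e+00  1.000e-01] F [ 0.64 -0.4  -0.42] T [-0.004 -0.013  0.019] op 0.998
toolunits [-0.0009 -0.0009  0.0183]
turn units [ 0.001  -0.0012  0.0011]
```

View pics/b1.png

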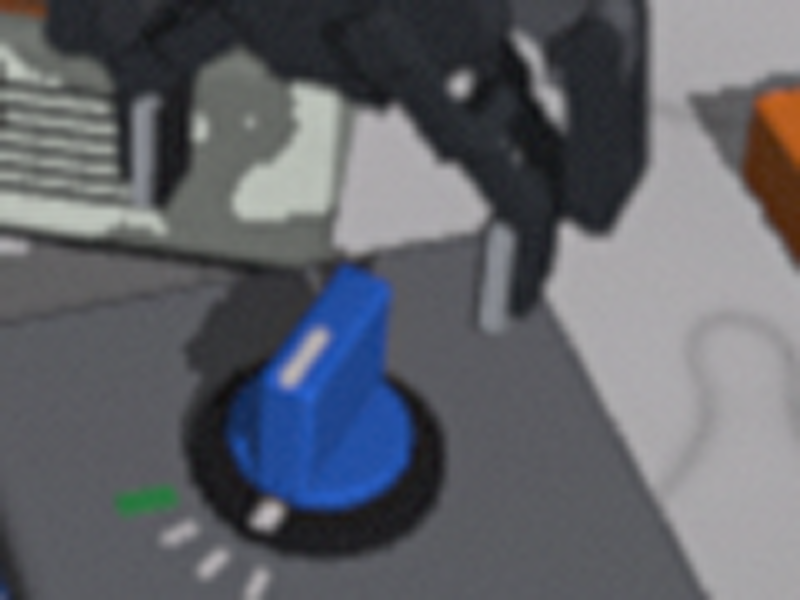

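Run:
```python
from h import *
s=camera("side")
for uv in((155,210),(482,332)):
  u=np.array(uv)/6.667+[274.6,214.6]
  for z in(.16,.175,.19,.205,.22):
    X=onz(s,u,z);d=X[:2]-[.6127,-.1454];print(z,X.round(4),"along x %.4f  y %.4f"%(d@[.5,.866],d@[.866,-.5]))
```

```text
0.16 [ 0.5742 -0.0745  0.16  ] along x 0.0421  y -0.0688
0.175 [ 0.5728 -0.0902  0.175 ] along x 0.0278  y -0.0621
0.19 [ 0.5714 -0.1059  0.19  ] along x 0.0136  y -0.0555
0.205 [ 0.5701 -0.1216  0.205 ] along x -0.0007  y -0.0488
0.22 [ 0.5687 -0.1373  0.22  ] along x -0.0150  y -0.0421
0.16 [ 0.6576 -0.1248  0.16  ] along x 0.0403  y 0.0286
0.175 [ 0.6543 -0.1393  0.175 ] along x 0.0260  y 0.0330
0.19 [ 0.6509 -0.1538  0.19  ] along x 0.0118  y 0.0373
0.205 [ 0.6475 -0.1683  0.205 ] along x -0.0024  y 0.0416
0.22 [ 0.6441 -0.1828  0.22  ] along x -0.0167  y 0.0459
```

Emit:
arm_command(motion="0 0 0.06 0 0 0 1; 0 0 0.06 0 0 0 1; 0 0 0.03 0 0 0 1; 0 0 0 0 0 0 1; 0 0 0 0 0 0 1")

```text
time_s: 6.23
eef_pos: [0.612, -0.1451, 0.1272]
eef_rot: [-0.001, 0.866, 0.5, 0.0]
wrist_force: [-0.2, 0.2, 0.4]
opening: 1.001
```

```bash
sed -i 's/-.1455,.158/-.1455,.117/' g.py; python3 g.py; python3 v.py pics/b2.png
```

```text
6.2333 [ 0.612  -0.1451  0.1272] yaw 60.06 z [-1.0e-04  1.3e-03 -1.0e+00] q [-4.220e-01  3.640e-01  1.524e+00  1.000e-03  1.254e+00  1.000e-01] F [-0.21  0.2   0.44] T [-0.01  -0.02  -0.008] op 1.001
toolunits [-0.0006  0.0031  0.051 ]
turn units [-0.0007 -0.001   0.0011]
```

View pics/b2.png

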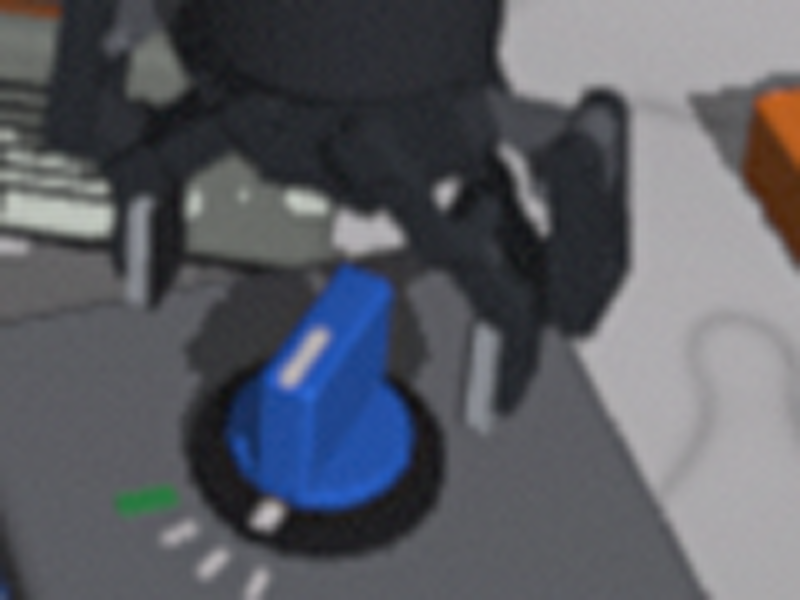

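Emit:
arm_command(motion="0 0.003 0.045 0 0 0 1; 0 0 0 0 0 0 1; 0 0 0 0 0 0 1")

```text
time_s: 6.53
eef_pos: [0.6129, -0.1455, 0.1176]
eef_rot: [-0.0, 0.866, 0.5, 0.0]
wrist_force: [1.0, 0.7, 0.2]
opening: 1.001
```

```bash
python3 g.py
```

```text
6.5333 [ 0.6129 -0.1455  0.1176] yaw 60.06 z [ 3.0e-04  1.1e-03 -1.0e+00] q [-4.220e-01  3.760e-01  1.529e+00  1.000e-03  1.237e+00  1.000e-01] F [1.   0.7  0.18] T [-0.001  0.002 -0.026] op 1.001
toolunits [-0.0008 -0.0016  0.0031]
turn units [-0.0003 -0.0011  0.0011]
```

Emit:
arm_command(motion="0 0 0 0 0 0 0; 0 0 0 0 0 0 0; 0 0 0 0 0 0 0; 0 0 0 0 0 0 0; 0 0 0 0 0 0 0; 0 0 0 0 0 0 0; 0 0 0 0 0 0 0; 0 0 0 0 0 0 0; 0 0 0 0 0 0 0; 0 0 0 0 0 0 0")

```text
time_s: 7.37
eef_pos: [0.6144, -0.1461, 0.119]
eef_rot: [0.001, 0.866, 0.5, 0.002]
wrist_force: [1.6, -1.0, -0.5]
opening: 0.181
```

```bash
python3 g.py; python3 v.py pics/b3.png
```

```text
7.3667 [ 0.6144 -0.1461  0.119 ] yaw 60.06 z [ 4.e-03 -3.e-04 -1.e+00] q [-4.220e-01  3.750e-01  1.528e+00  1.000e-03  1.236e+00  1.000e-01] F [ 1.56 -1.03 -0.51] T [ 0.001 -0.017  0.041] op 0.181
toolunits [-0.002  -0.0099  0.0097]
turn units [ 0.0034 -0.0016  0.001 ]
```

View pics/b3.png

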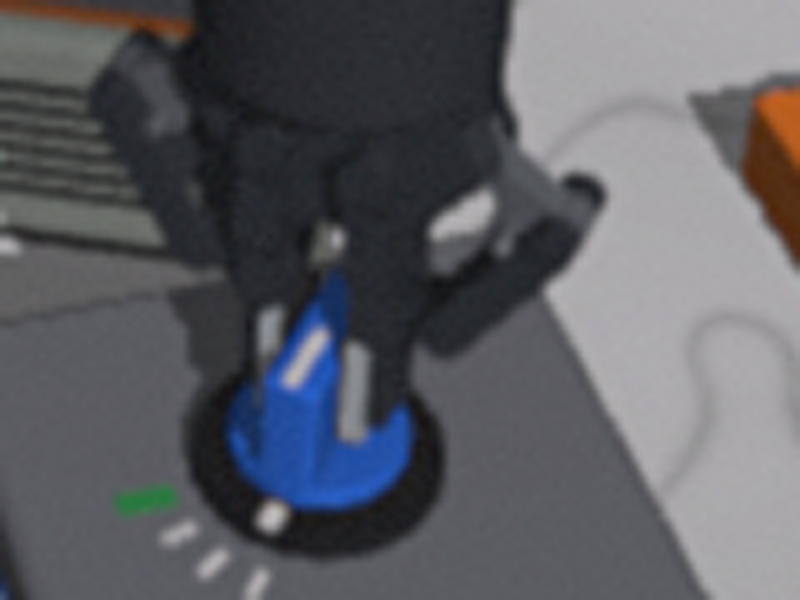

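Emit:
arm_command(motion="0 0 0 0 0 0.1 0; 0 0 0 0 0 0.1 0; 0 0 0 0 0 0.1 0; 0 0 0 0 0 0.1 0; 0 0 0 0 0 0.1 0; 0 0 0 0 0 0 0; 0 0 0 0 0 0 0")

```text
time_s: 8.0
eef_pos: [0.615, -0.1467, 0.119]
eef_rot: [0.001, 0.969, 0.249, 0.002]
wrist_force: [1.6, 0.1, -1.4]
opening: 0.176
```

```bash
python3 g.py; python3 v.py pics/b4.png
```

```text
8.0 [ 0.615  -0.1467  0.119 ] yaw 28.84 z [ 0.0054 -0.0011 -1.    ] q [-4.220e-01  3.750e-01  1.527e+00  1.000e-03  1.234e+00  6.450e-01] F [ 1.56  0.07 -1.36] T [ 0.044 -0.047  0.012] op 0.176
toolunits [-0.0083 -0.0114  0.0097]
turn units [ 0.0044 -0.003  -0.5194]
```

View pics/b4.png

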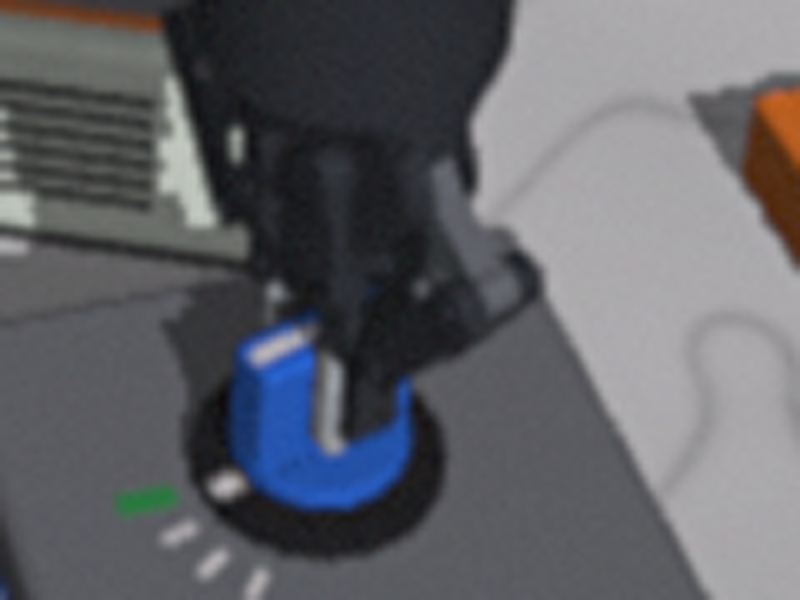

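Emit:
arm_command(motion="0 0 0 0 0 0.1 0; 0 0 0 0 0 0.1 0; 0 0 0 0 0 0.08 0; 0 0 0 0 0 0 0")

```text
time_s: 8.38
eef_pos: [0.6152, -0.1471, 0.119]
eef_rot: [0.001, 0.995, 0.104, 0.003]
wrist_force: [1.3, -0.3, -0.7]
opening: 0.177
```

```bash
python3 g.py; python3 v.py pics/b5.png
```

```text
8.3833 [ 0.6152 -0.1471  0.119 ] yaw 11.99 z [ 0.0059 -0.0018 -1.    ] q [-4.220e-01  3.750e-01  1.527e+00  1.000e-03  1.233e+00  9.390e-01] F [ 1.3  -0.31 -0.66] T [ 0.12  -0.024 -0.006] op 0.177
toolunits [-0.0118 -0.0107  0.0097]
turn units [ 0.0048 -0.0037 -0.8002]
```

View pics/b5.png

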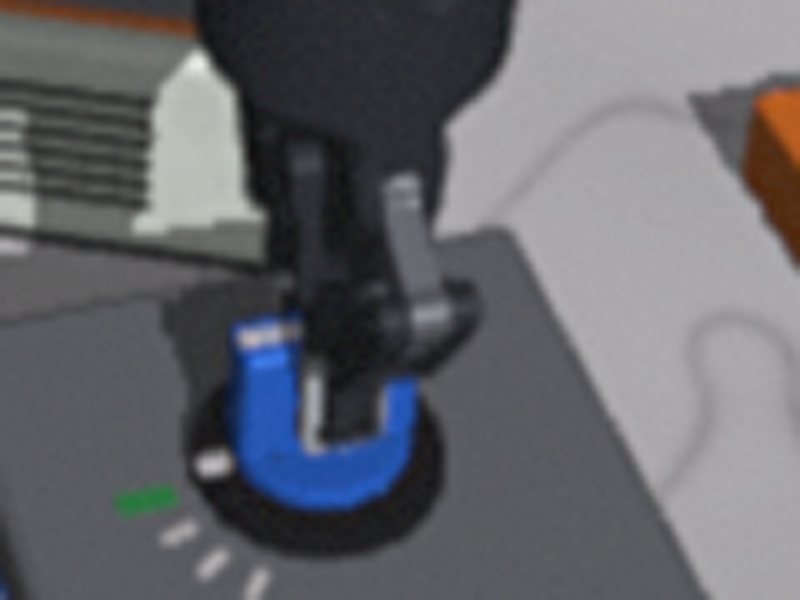

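```bash
cat > ang.py <<'E'
import sys
from h import *
s=camera("side");print(get_obs()["time_s"])
A=np.array([.6125,-.1455])
for n,uv,z in(("mark",sys.argv[1:3],.1405),("green",(147,500),.133)):
  u=np.array([float(x) for x in uv])/6.667+[274.6,214.6];d=onz(s,u,z)[:2]-A;print(n,np.degrees(np.arctan2(d[1],d[0]))%360,np.linalg.norm(d))
E
for m in "267 515" "226 486" "212 463"; do python3 ang.py $m;done
```

```text
8.4833
mark 236.7239664893276 0.02788210548553245
green 192.82225605335094 0.04644989964411016
8.5333
mark 207.4372899799308 0.028204189976588932
green 192.82225605335094 0.04644989964411016
8.5833
mark 189.8975918259485 0.02845264498471922
green 192.82225605335094 0.04644989964411016
```

Emit:
arm_command(motion="0 0 0 0 0 0.1 0; 0 0 0 0 0 0.1 0; 0 0 0 0 0 0 0")

```text
time_s: 8.83
eef_pos: [0.6153, -0.1474, 0.1189]
eef_rot: [0.001, 1.0, 0.002, 0.003]
wrist_force: [1.3, -0.2, -1.3]
opening: 0.18
```

```bash
python3 g.py; python3 v.py pics/b6.png
```

```text
8.8333 [ 0.6153 -0.1474  0.1189] yaw 0.2 z [ 0.0061 -0.0025 -1.    ] q [-0.422  0.375  1.527  0.     1.233  1.145] F [ 1.29 -0.2  -1.32] T [ 0.115 -0.072 -0.042] op 0.18
toolunits [-0.0141 -0.0094  0.0096]
turn units [ 0.0052 -0.004  -0.9967]
```

View pics/b6.png

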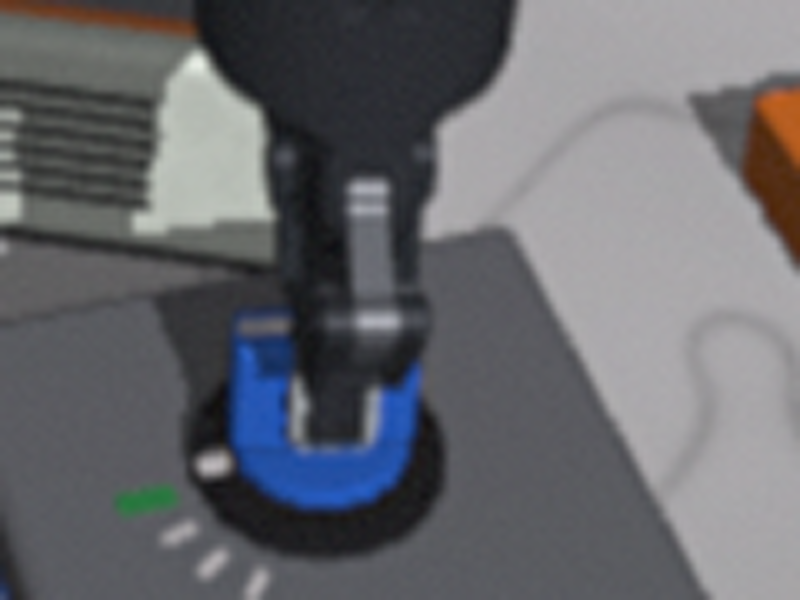

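Emit:
arm_command(motion="0 0 0 0 0 0.1 0; 0 0 0 0 0 0.08 0; 0 0 0 0 0 0 0; 0 0 0 0 0 0 0; 0 0 0 0 0 0 1; 0 0 0 0 0 0 1; 0 0 0 0 0 0 1; 0 0 0 0 0 0 1; 0 0 0 0 0 0 1; 0 0 0 0 0 0 1")

```text
time_s: 9.72
eef_pos: [0.6149, -0.1471, 0.1192]
eef_rot: [0.001, 0.997, -0.077, 0.003]
wrist_force: [-0.0, -0.7, -0.0]
opening: 0.993
```

```bash
python3 g.py; python3 v.py pics/b7.png
```

```text
9.7167 [ 0.6149 -0.1471  0.1192] yaw -8.89 z [ 0.0053 -0.0024 -1.    ] q [-0.422  0.375  1.527 -0.     1.234  1.304] F [-0.03 -0.71 -0.04] T [ 0.022 -0.013 -0.021] op 0.993
toolunits [-0.0132 -0.0062  0.0108]
turn units [ 0.0046 -0.0038 -1.1481]
```

View pics/b7.png

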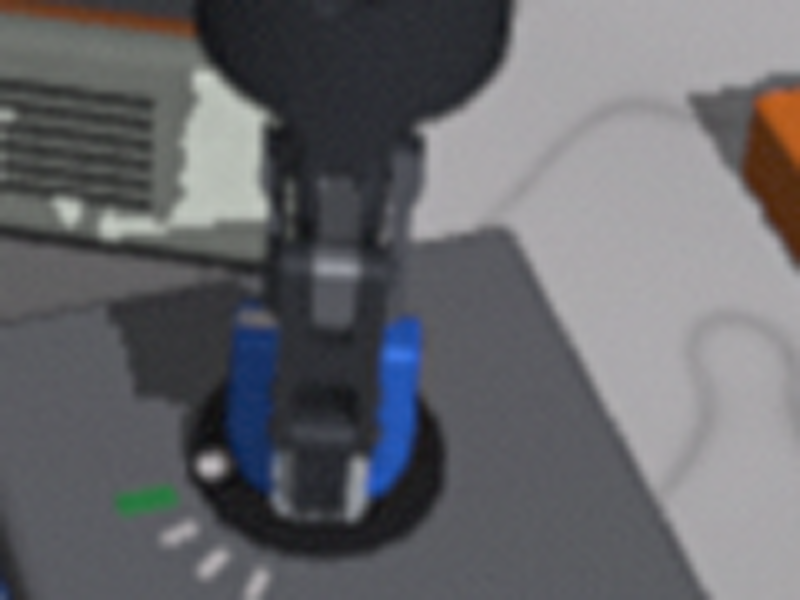

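Emit:
arm_command(motion="0 0 -0.06 0 0 0 1; 0 0 -0.1 0 0 0 1; 0 0 -0.15 0 0 0 1; 0 0 -0.15 0 0 0 1; 0 0 -0.15 0 0 0 1; -0.1 0 -0.1 0 0 0 1; -0.2 0 0 0 0 0 1; -0.2 0 0 0 0 0 1; 0 0 0 0 0 0 1; 0 0 0 0 0 0 1")

```text
time_s: 10.6
eef_pos: [0.5105, -0.1301, 0.2743]
eef_rot: [0.002, 0.997, -0.076, 0.004]
wrist_force: [1.0, -0.6, 0.8]
opening: 1.001
```

```bash
python3 g.py
python3 - <<'E'
from h import *
t=camera("top");s=camera("side")
a=cv2.resize(t["img"][145:215,305:375,::-1],(400,400),interpolation=2);b=cv2.resize(s["img"][240:310,290:360,::-1],(400,400),interpolation=2)
cv2.imwrite("pics/c1.png",np.hstack([a,b]));cv2.imwrite("pics/c2.png",s["img"][:,:,::-1])
i0=cv2.imread("pics/side0.png")[155:200,270:310].astype(int);i1=s["img"][155:200,270:310,::-1].astype(int);print("orange diff",abs(i0-i1).mean())
E
```

```text
10.6 [ 0.5105 -0.1301  0.2743] yaw -8.76 z [ 0.0069 -0.0039 -1.    ] q [-0.475  0.009  1.636 -0.     1.489  1.249] F [ 0.98 -0.61  0.81] T [0.058 0.008 0.085] op 1.001
toolunits [ 0.51   -0.0039  0.79  ]
turn units [ 0.0066 -0.0046 -1.146 ]
orange diff 5.015185185185185
```

View pics/c1.png

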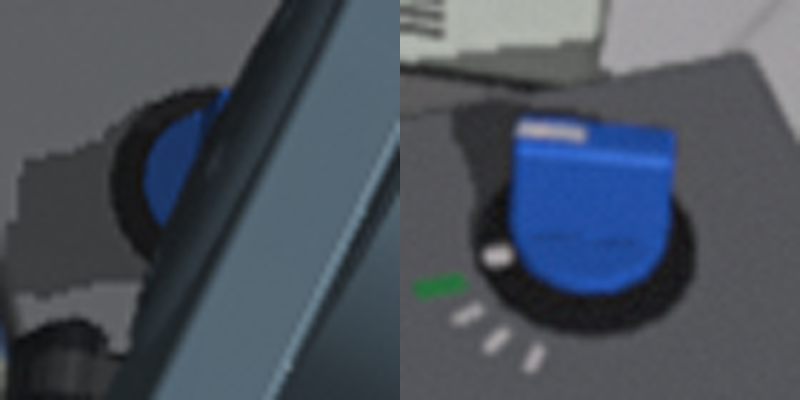

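View pics/c2.png

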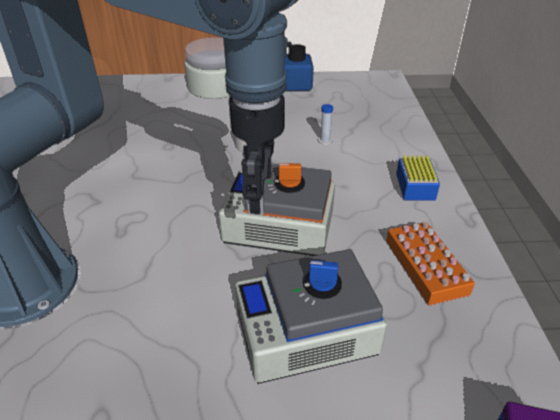

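Run:
```python
from h import *
s=camera("side");f=5.714
S=lambda x,y:(290+(x-400)/f-.4,240+y/f-.4)
for n,a,b in(("line",(518,127),(585,134)),("backedge",(518,118),(674,128)),("frontedge",(520,148),(672,162))):
    A,B=[onz(s,S(*p),.186) for p in(a,b)];d=A-B;print(n,np.degrees(np.arctan2(d[1],d[0]))%360)
d=onz(s,S(498,256),.1405)[:2]-[.6125,-.1455];print("mark",np.degrees(np.arctan2(d[1],d[0]))%360)
```

```text
line 169.22231023232544
backedge 172.4247912416429
frontedge 170.25993584914707
mark 191.80147946133022
```

```bash
python3 -c "
from bench import *
print(get_obs()['dq'].round(3));print(hand_in())"
```

```text
[ 0.002  0.028 -0.008 -0.001 -0.004  0.003]
the job is handed in; nothing more can be done
None
```

I turned the blue knob clockwise about 69° in total. The lid screw reached its stop and the clutch slipped about one click. I then let go, raised the arm clear and handed the job in at about 11 s; `hand_in()` gives no verdict.

**Last checks, from the side camera:**
- **Screw:** the disc's white mark is at about 192°, against about 193° for the green mark. It also stayed put while I turned the knob the last 20° or so, so the screw is at its stop.
- **Slip:** the knob's white line is at about 170–171°, which is about 21° or 0.37 rad of slip (limits 0.15 to 0.8). The gripper's own angle agrees, at 0.36 to 0.40 rad.
- **Orange knob:** it looks unchanged in the picture, and the arm made no contact near it. I did not measure its tip.
- **Clearance:** the gripper is open and well away from everything, with no real force on the wrist.

**What disagreed or failed:**
- **Missed grasp:** the fingertips in the pictures sat about 40 mm higher than the reported TCP height. My first grasp therefore closed on air above the knob, without touching it. I corrected the height from the pictures, and the second grasp held the bar (opening 0.18, about 15 mm).
- **Top camera:** the arm hid the knob from it in the final check, so the screw and slip angles rest on the side camera and the gripper's angle only.

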